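# Unload the coil dipping rack

### The job

The starter-solenoid coils have come back from varnishing on their dipping rack, locked under its hold-down bar, and the ones with a red band have failed their test. Slide the bar back to its rear stop and lift every coil straight off its post: stand each good coil upright in a compartment of its own in the blue divided tray and put each red-banded one in the dark steel scrap pan, setting them down rather than dropping them. When the rack is empty, push the bar fully home over the posts again, and leave the sealant bottle and the marker pen where they are.

Things in the scene. Friction and masses are not known exactly. Their poses are not given: they have to be found in the camera images.
- coil_rack: fixed dipping rack: grey base 12 mm thick, x -47 to 117, y +-235 mm, with six upright 12 mm posts, tops 60 mm above the table. Origin on the table under the middle of the row of posts; x to the rear (the way the bar opens), y along the row. Posts at x = 0, y = +-33, +-99, +-165 mm; some may be empty. The bar's guide rods run along x at y = +-212 mm, 36 mm up, between end blocks 50 mm high.
- hold_bar (a joint): travel of the hold-down bar on its guide rods, m: 0 = fully home at the front stop (bar right over the posts, which keeps the coils on), 0.075 = at the rear stop (posts clear); it starts within 12 mm of home, stays where it is left and takes about 3 N to slide along the rack's x
- bar_knob (a point): black round knob upright on the middle of the hold-down bar, 20 mm in diameter, from 74 to 104 mm above the table; this point is on its axis 92 mm above the table. The aluminium bar below is 16 mm wide (rack's x), 448 mm long, its underside 64 mm and its top 74 mm above the table.
- coil_tray: loose blue divided tray, 145 x 215 mm (its x, y), outer walls 20 mm high, floor 4 mm thick, 0.7 kg; 2 x 3 compartments about 66 mm square between dividers whose tops are 16 mm above the table. Origin under its middle; compartment centres at x = +-35 mm, y = -70, 0, +70 mm. Stands left or right in front of the rack.
- scrap_pan: loose open dark steel pan without dividers, 145 x 215 mm (its x, y), walls 26 mm high, floor 3 mm thick, 0.7 kg; origin under its middle. Stands on the other side from the tray.
- coil_1: good coil: copper winding between two black flanges, 40 mm outside diameter, 45 mm high, 16 mm bore, 0.1 to 0.2 kg, two 5 mm brass tabs on top; origin in the middle of its underside, z along the bore to the tabs. Starts over a rack post, underside 12 mm above the table. No band: its copper shows over the whole height. May be absent.
- coil_2: good coil: copper winding between two black flanges, 40 mm outside diameter, 45 mm high, 16 mm bore, 0.1 to 0.2 kg, two 5 mm brass tabs on top; origin in the middle of its underside, z along the bore to the tabs. Starts over a rack post, underside 12 mm above the table. No band: its copper shows over the whole height. May be absent.
- coil_3: good coil: copper winding between two black flanges, 40 mm outside diameter, 45 mm high, 16 mm bore, 0.1 to 0.2 kg, two 5 mm brass tabs on top; origin in the middle of its underside, z along the bore to the tabs. Starts over a rack post, underside 12 mm above the table. No band: its copper shows over the whole height. May be absent.
- coil_4: good coil: copper winding between two black flanges, 40 mm outside diameter, 45 mm high, 16 mm bore, 0.1 to 0.2 kg, two 5 mm brass tabs on top; origin in the middle of its underside, z along the bore to the tabs. Starts over a rack post, underside 12 mm above the table. No band: its copper shows over the whole height. May be absent.
- failed_1: failed coil: copper winding between two black flanges, 40 mm outside diameter, 45 mm high, 16 mm bore, 0.1 to 0.2 kg, two 5 mm brass tabs on top; origin in the middle of its underside, z along the bore to the tabs. Starts over a rack post, underside 12 mm above the table. A red tape band round the winding and a red ring on top mark it as failed. May be absent.
- failed_2: failed coil: copper winding between two black flanges, 40 mm outside diameter, 45 mm high, 16 mm bore, 0.1 to 0.2 kg, two 5 mm brass tabs on top; origin in the middle of its underside, z along the bore to the tabs. Starts over a rack post, underside 12 mm above the table. A red tape band round the winding and a red ring on top mark it as failed. May be absent.
- marker: black and white marker pen lying beside the sealant bottle, 17 x 133 x 17 mm (its y along it), origin under its middle; not to be disturbed
- sealant: black squeeze bottle lying between tray and pan near the robot, 36 x 108 x 36 mm, origin under its middle; not to be disturbed
Things that resemble listed ones, but are neither listed nor needed, are in the scene too. Leave any purple or white look-alike of the coil_4 alone.

How it is judged:
On the way, in this order (a step that is already met when the one before it is completed fails the run):
1. the hold-down bar is slid back to its rear stop (value of joint hold_bar above 0.071 m), for 0.2 s.
2. every good coil stands upright in a tray compartment and every red-banded coil is in the scrap pan (x of coil_1 in the frame of coil_tray between -0.056 and 0.056 m and y of coil_1 in the frame of coil_tray between -0.092 and 0.092 m and z of coil_1 in the frame of coil_tray between 0 and 0.009 m and angle between each of coil_1, coil_2, coil_3, coil_4's own z axis and vertical below 0.12 rad and linear speed of each of coil_1, coil_2, coil_3, coil_4, failed_1, failed_2 below 0.03 m/s and x of coil_2 in the frame of coil_tray between -0.056 and 0.056 m and y of coil_2 in the frame of coil_tray between -0.092 and 0.092 m and z of coil_2 in the frame of coil_tray between 0 and 0.009 m and x of coil_3 in the frame of coil_tray between -0.056 and 0.056 m and y of coil_3 in the frame of coil_tray between -0.092 and 0.092 m and z of coil_3 in the frame of coil_tray between 0 and 0.009 m and x of coil_4 in the frame of coil_tray between -0.056 and 0.056 m and y of coil_4 in the frame of coil_tray between -0.092 and 0.092 m and z of coil_4 in the frame of coil_tray between 0 and 0.009 m and x of failed_1 in the frame of scrap_pan between -0.062 and 0.062 m and y of failed_1 in the frame of scrap_pan between -0.098 and 0.098 m and z of failed_1 in the frame of scrap_pan between 0 and 0.032 m and x of failed_2 in the frame of scrap_pan between -0.062 and 0.062 m and y of failed_2 in the frame of scrap_pan between -0.098 and 0.098 m and z of failed_2 in the frame of scrap_pan between 0 and 0.032 m), for 0.2 s.
3. the bar is pushed home to its front stop again (value of joint hold_bar below 0.004 m), for 0.2 s.
At the end, for the whole second after the job is handed in: Each good coil present stands upright (0.12 rad, terminals up) on the floor (5 mm) of a blue tray compartment, one per compartment; each red-banded coil rests on the scrap pan's floor, standing or lying; all at rest; the hold-down bar is within 4 mm of its front stop (all of step 2 and value of joint hold_bar below 0.004 m); the robot touches nothing.
It fails at once if a coil is dropped (it falls free faster than 1 m/s, as from more than 5 cm) ((linear speed of coil_1 above 1 m/s and contact force between the fingers and coil_1 below 0.05 N) or (linear speed of coil_2 above 1 m/s and contact force between the fingers and coil_2 below 0.05 N) or (linear speed of coil_3 above 1 m/s and contact force between the fingers and coil_3 below 0.05 N) or (linear speed of coil_4 above 1 m/s and contact force between the fingers and coil_4 below 0.05 N) or (linear speed of failed_1 above 1 m/s and contact force between the fingers and failed_1 below 0.05 N) or (linear speed of failed_2 above 1 m/s and contact force between the fingers and failed_2 below 0.05 N)).
It fails at once if the sealant bottle or the marker is pushed more than 3 cm (distance of any of marker, sealant from where it was at the start of the episode above 0.03 m).
Of coil_1, coil_2, coil_3, coil_4 only 3 to 4 are there at a start; the rules pass over those that are not, and their reading is None.
Of failed_1, failed_2 only 1 to 2 are there at a start; the rules pass over those that are not, and their reading is None.
At some moment in a run one of coil_tray, scrap_pan may be knocked a few centimetres aside while the robot is not near it.
It also fails if it takes over 208 s, if anything falls off the work surface, if the arm or the gripper's body presses on something with over 40 N, if the wrist force passes 120 N, or if a joint passes its speed limit or range.

### The arm

A 6-joint arm with a two-finger parallel gripper is mounted at the origin on a cart in front of the work surface, level with it; the furniture and walls round the work are solid. World frame = base frame: x ahead of the robot, y to its left, z up, the work surface at z = 0. Lengths are in m, angles in rad, forces in N, time in s.
With the tool pointing down it reaches from about 0.25 to 0.775 m from the base axis. Payload 4 kg.
Tool frame: the origin (TCP) lies midway between the tips of the shut fingers; the grasp point (between the pads) lies 19 mm behind it (bot.grasp_offset is the distance from the TCP to the grasp point, in m); z points along the fingers, y is the direction in which the jaws open and shut (so a half turn about z gives the same grasp; the last joint's range is limited). The gripper opens to 94 mm and grips with 3 to 60 N. Pads are 16 mm wide; open, the fingers measure 119 mm over their backs; the gripper's body (75 mm by 177 mm) begins 78 mm behind the grasp point.
Start: joints at [-1.441, 0.087, 1.371, -0, 1.684, -0.103], TCP at [0.127, -0.535, 0.206] pointing down, gripper open.
Joint ranges: [-3.1, 3.1], [-0.76, 2.03], [0.27, 2.55], [-1.08, 4.22], [0.17, 2.65], [-2.57, 2.57]. Speed limits (rad/s): [2.79, 2.79, 3.14, 3.14, 3.14, 3.14].

### API

Orientations are given as a rotation vector (axis times angle).
In Python, from bench import bot gives the robot as it stands.
- The arm moves only by the shell command python3 -m handwheel 'ROWS' [OPENING]. ROWS is a JSON object of lists of equal length, an entry for each row: "linear": the shift along the tool's x, y, z in mm, a list of three; "roll": the turn about the tool's z in degrees. In form: {"linear": [[x, y, z], ...], "roll": [roll, ...]}. A call has 1 to 12 rows; each row is the pose to reach, as a shift and turn from the pose measured when the call began, along the tool's axes at that moment; what a row does not reach only later rows make up. A row lasts 1/10 s, in which the tool goes at most 50 mm and 8.59 degrees, less where a joint would pass 70% of its speed; a pose out of reach is approached as far as the arm can. A call with a gripper value outside its range is refused whole. OPENING is the finger opening in mm, from 0 to 94, set as the call begins (- or left out, the last holds). The fingers move at their own pace and stop on an object; the grip force is fixed at half the most. Time passes only in rows, so rows that repeat a pose let the fingers close. It gives the time, the measured TCP pose, the force and the opening at its end, in the units of the state.
- bot.get_obs(): the state, without advancing time (a new reading comes with each control period).
- bot.get_image(name): name is "side" or "top" or "wrist"; returns the picture (400x640x3 uint8, red, green, blue); there is no depth.
- bot.camera_info(name): a dict with "fx", "fy", "cx", "cy" (pixels), "eye" and "rotation" of the camera in the world. Camera axes: x right, y up, looking along -z (the intrinsics and any distortion apply to the point x, -y, -z); pixel columns grow to the right and rows downward; lengths in m; the calibration is good to about 2 mm. A picture is of the moment at which its call begins: read the wrist's pose just before it. camera_info takes no time and is no camera call; for the wrist camera it gives the pose at the moment of the call.
- bot.hand_in(): hands the job in, once; it reports no verdict.
Trained networks look in the newest picture that a camera, given by its name, has taken for a name from the list of things; names that differ only in an ending like _2 or _b are one class to them, and where a whole thing is asked for, a point or a joint stands for the part that bears it (a point fixed in the world has none). Each returns a list of dicts, best first, with "confidence" (0 to 1); they miss things now and then, are a little off and sometimes report something else, mostly with a low value. They report only what shows in the picture. A call takes as long as a camera call. They do not tell look-alikes from the thing itself.
- bot.look_for(thing, camera): "box" ([left, top, width, height] in pixels, round what is visible of it).
- bot.spot_point(thing, camera): "at" ([column, row] in pixels: a listed point, or the origin of a listed thing).
The state is a dict: "clock": time; "joint_pos": joint angles; "joint_velocities": joint speeds; "tau": joint torques, N m; "eef_pos": TCP position; "ee_rot": TCP orientation; "wrist_force": force on the tool from outside, world axes, zero at the start; "torque": the same for the moment, N m; "gripper_width": finger opening in m.
Only numpy, scipy, OpenCV 4.12 (cv2) and the standard library are available. Lean on these libraries where they do the work, as an engineer would, in place of code of your own. Each camera call takes 0.05 s, during which the arm holds its last target. There are 200 camera calls.

## Working session

There is one attempt and no reset: what is moved stays moved. The work goes in short steps, Python scripts to look and compute and a shell command to move; the robot and the scene stay as the last step left them, time stands still between calls to the robot, and variables do not carry over. Pictures are saved under pics/ and viewed, about 12 in all and at most 16, crops included, and the job is handed in when it is done.

```bash
mkdir -p pics; ls
python3 - <<'E'
from bench import bot
import cv2
o=bot.get_obs(); print({k:o[k] for k in('clock','eef_pos','ee_rot','gripper_width')})
for n in('top','side'):
    cv2.imwrite(f'pics/{n}0.png',cv2.cvtColor(bot.get_image(n),cv2.COLOR_RGB2BGR))
    print(n,bot.camera_info(n))
    for t in('coil_rack','bar_knob','coil_tray','scrap_pan','coil_1','failed_1','marker','sealant'):
        print(t,[(([round(v) for v in d['at']]),round(d['confidence'],2)) for d in bot.spot_point(t,n)])
E
```

```text
pics
{'clock': 0.0, 'eef_pos': array([ 0.12678473, -0.53462488,  0.20430263]), 'ee_rot': array([-3.11812853e+00, -3.64486269e-01,  8.67820396e-05]), 'gripper_width': 0.09411428010704584}
top {'fx': 371.5682099479043, 'fy': 371.5682099479043, 'cx': 315.89868756764423, 'cy': 203.18376564264588, 'eye': array([0.43679844, 0.01623976, 0.9390135 ]), 'rotation': array([ 0.07167513, -0.11740601, -1.53665393])}
coil_rack [([282, 173], 0.94)]
bar_knob [([280, 159], 0.94), ([296, 168], 0.21)]
coil_tray [([203, 251], 0.75)]
scrap_pan [([420, 262], 0.95), ([282, 162], 0.4)]
coil_1 [([285, 220], 0.79), ([309, 226], 0.75), ([320, 174], 0.6), ([217, 163], 0.58)]
failed_1 [([292, 265], 0.68), ([294, 171], 0.58), ([247, 168], 0.44)]
marker []
sealant [([295, 263], 0.98), ([283, 160], 0.56)]
side {'fx': 476.6626011328531, 'fy': 476.6626011328531, 'cx': 325.00186588594266, 'cy': 195.04797059300566, 'eye': array([0.08218108, 1.03132005, 0.79034556]), 'rotation': array([ 0.27719978, -1.33599402, -2.4622379 ])}
coil_rack [([277, 221], 0.64)]
bar_knob [([270, 193], 0.94)]
coil_tray [([311, 285], 0.82)]
scrap_pan [([383, 176], 0.7)]
coil_1 [([327, 215], 0.79), ([290, 202], 0.77), ([268, 224], 0.69), ([240, 249], 0.48)]
failed_1 [([256, 238], 0.77), ([279, 213], 0.53)]
marker [([368, 211], 0.6), ([255, 238], 0.53)]
sealant [([359, 235], 0.81), ([258, 238], 0.64)]
```

Run:
```python
import cv2
a=cv2.imread('pics/top0.png')[110:320,130:500]
cv2.imwrite('pics/top0c.png',cv2.resize(a,None,fx=2.15,fy=2.15,interpolation=cv2.INTER_CUBIC))
```

```text
(no output)
```

View pics/top0c.png

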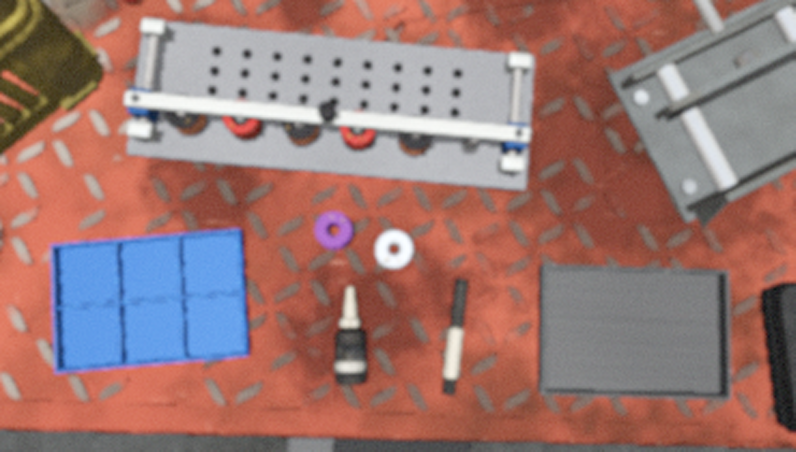

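View pics/side0.png

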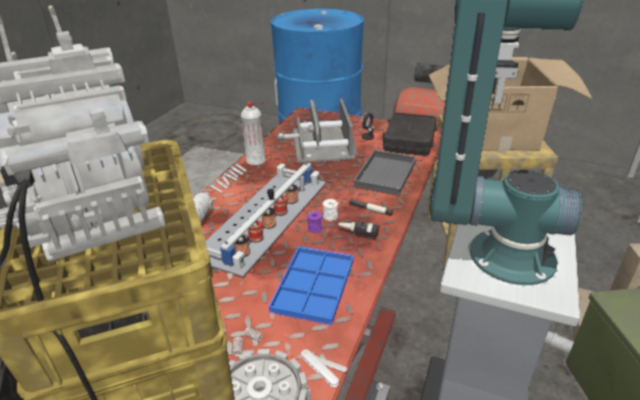

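The top view (crop = 2.15·(px−(130,110))) shows five coils: good at (187,120), red at (243,125), good at (302,130), red at (357,135) and good at (415,140). The sixth post, at (470,145), is empty. The tray is on the left (+y) and the pan on the right. The purple and white rings are look-alikes.

```bash
cat > h.py <<'E'
from bench import bot
import numpy as np, cv2
from scipy.spatial.transform import Rotation as R
from scipy.optimize import least_squares
def proj(P,ci):
    c=R.from_rotvec(ci['rotation']).inv().apply(np.atleast_2d(P)-ci['eye'])
    return np.c_[ci['fx']*c[:,0]/-c[:,2]+ci['cx'],ci['fy']*-c[:,1]/-c[:,2]+ci['cy']]
def pix(uv,z,ci):
    uv=np.atleast_2d(uv)
    d=np.c_[(uv[:,0]-ci['cx'])/ci['fx'],-(uv[:,1]-ci['cy'])/ci['fy'],-np.ones(len(uv))]
    d=R.from_rotvec(ci['rotation']).apply(d); return ci['eye']+d*((z-ci['eye'][2])/d[:,2])[:,None]
def loc(pose,p):  # pose x,y,yaw ; local -> world xyz
    p=np.atleast_2d(p).astype(float); c,s=np.cos(pose[2]),np.sin(pose[2])
    return np.c_[pose[0]+c*p[:,0]-s*p[:,1],pose[1]+s*p[:,0]+c*p[:,1],p[:,2]]
def fit(P,uv,ci,x0):
    r=least_squares(lambda q:(proj(loc(q,P),ci)-uv).ravel(),x0,loss='soft_l1'); return r.x,np.abs(r.fun).max()
def go(x,y,z,yaw=None): # yaw: world direction (rad) of tool x; prints shift mm in tool axes and roll deg
    o=bot.get_obs(); M=R.from_rotvec(o['ee_rot'])
    s=M.inv().apply(np.array([x,y,z])-o['eef_pos'])*1000
    tx=M.as_matrix()[:,0]; cur=np.arctan2(tx[1],tx[0])
    roll=0 if yaw is None else -np.degrees((yaw-cur+np.pi/2)%np.pi-np.pi/2)
    return np.round(s,0),round(roll,1)
def save(name,n,im=None): cv2.imwrite(f'pics/{n}.png',cv2.cvtColor(bot.get_image(name) if im is None else im,cv2.COLOR_RGB2BGR))
E
python3 - <<'E'
from h import *
ci=bot.camera_info('top')
f=lambda a:np.array(a)/2.15+[130,110]
rk,e=fit([[-.047,.235,.012],[-.047,-.235,.012],[.117,-.235,.012],[.117,.235,.012]],f([[127,155],[525,190],[535,55],[140,20]]),ci,[.5,.1,0]);print('rack',rk,e)
def box(h):return [[.0725,.1075,h],[.0725,-.1075,h],[-.0725,-.1075,h],[-.0725,.1075,h]]
t,e=fit(box(.02),f([[52,245],[242,229],[248,354],[57,371]]),ci,[.4,.3,0]);print('tray',t,e)
p,e=fit(box(.026),f([[541,264],[726,271],[728,396],[541,391]]),ci,[.4,-.3,0]);print('pan',p,e)
print('knob',pix([[280,159]],.092,ci),'in rack', )
print('coils',pix(f([[187,120],[243,125],[302,130],[357,135],[415,140]]),.057,ci)[:,:2].round(3).tolist())
print('posts',loc(rk,[[0,y,0] for y in(.165,.099,.033,-.033,-.099,-.165)])[:,:2].round(3).tolist())
print('bottle,marker',pix([[295,263],[342,268]],0.015,ci))
kx=loc(rk,[[0,0,.092]])[0];print(kx,go(kx[0]-.02,kx[1],.17,rk[2]))
E
```

```text
rack [ 0.6266166   0.07510334 -0.05178306] 0.9988887185920134
tray [0.42693027 0.26979281 0.11480605] 0.9041155331835
pan [ 0.40865432 -0.28069529 -0.00067618] 0.9047671031478899
knob [[0.64067233 0.07951743 0.092     ]] in rack
coils [[0.627, 0.232], [0.623, 0.17], [0.62, 0.104], [0.617, 0.042], [0.613, -0.023]]
posts [[0.635, 0.24], [0.632, 0.174], [0.628, 0.108], [0.625, 0.042], [0.621, -0.024], [0.618, -0.09]]
bottle,marker [[ 0.39998638  0.03770825  0.015     ]
 [ 0.39117865 -0.07815066  0.015     ]]
[0.6266166  0.07510334 0.092     ] (array([ 608., -483.,   35.]), np.float64(16.3))
```

Run:
```python
from h import *
print(go(.60,.075,.20,1.519))
```

```text
(array([ 601., -485.,    5.]), np.float64(-73.7))
```

```bash
python3 -m handwheel '{"linear":[[601,-485,5],[601,-485,5],[601,-485,5],[601,-485,5],[601,-485,5],[601,-485,5],[601,-485,5],[601,-485,5],[601,-485,5],[601,-485,5],[601,-485,5],[601,-485,5]],"roll":[-73.7,-73.7,-73.7,-73.7,-73.7,-73.7,-73.7,-73.7,-73.7,-73.7,-73.7,-73.7]}' 50
python3 - <<'E'
from h import *
print(go(.60,.075,.20,1.519),bot.get_obs()['joint_pos'])
E
```

```text
clock: 2.1
eef_pos: [0.4953, -0.0589, 0.2019]
ee_rot: [2.277, 2.163, 0.0]
wrist_force: [0.1, -0.9, -0.0]
gripper_width: 0.0499
(array([139.,  98.,   2.]), np.float64(0.0)) [-2.31869067e-01 -2.74466077e-02  1.49540226e+00 -3.70828602e-04
  1.67251949e+00 -1.80506797e-01]
```

```bash
python3 -m handwheel '{"linear":[[139,98,2],[139,98,2],[139,98,2],[139,98,2],[139,98,2],[139,98,2]],"roll":[0,0,0,0,0,0]}'
python3 - <<'E'
from h import *
ci=bot.camera_info('wrist'); im=bot.get_image('wrist'); save('',"w1",im); print(ci)
for t in('bar_knob','coil_1','failed_1','coil_rack'): 
    for d in bot.spot_point(t,'wrist'): print(t,d['at'],d['confidence'],pix([d['at']],{'bar_knob':.092,'coil_rack':0}.get(t,.012),ci)[0].round(4))
E
```

```text
clock: 2.7
eef_pos: [0.6, 0.0748, 0.1995]
ee_rot: [2.276, 2.164, -0.002]
wrist_force: [-0.6, -0.4, 0.9]
gripper_width: 0.0497
{'fx': 326.5563180859592, 'fy': 326.5563180859592, 'cx': 322.9052189211925, 'cy': 195.63510087665566, 'eye': array([0.60432205, 0.15357881, 0.37979716]), 'rotation': array([-0.27413803,  0.00858844, -0.05133316])}
bar_knob [361.5, 189.5] 0.62 [0.6351 0.0767 0.092 ]
coil_1 [240.0, 242.2] 0.81 [ 0.4944 -0.0034  0.012 ]
coil_1 [353.3, 147.4] 0.75 [0.6354 0.1047 0.012 ]
coil_1 [354.9, 14.1] 0.69 [0.6406 0.2391 0.012 ]
coil_1 [347.7, 255.8] 0.58 [ 0.625  -0.0283  0.012 ]
failed_1 [347.9, 200.9] 0.95 [0.6274 0.0423 0.012 ]
failed_1 [350.5, 83.3] 0.91 [0.6343 0.1731 0.012 ]
coil_rack [350.8, 176.0] 0.94 [0.6326 0.0694 0.    ]
```

View pics/w1.png

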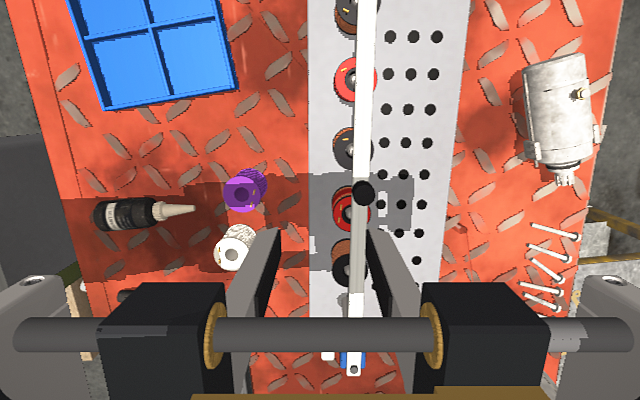

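Wrist view: the knob top is at (363,191), on the bar. The coil order is confirmed, from +y: good, red, good, red, good. I'll grip the knob with the jaws across the bar.

```bash
python3 -m handwheel '{"linear":[[0,35,0],[0,35,40],[0,35,80],[0,35,118],[0,35,118],[0,35,118]],"roll":[0,0,0,0,0,0]}'; python3 -m handwheel '{"linear":[[0,0,0],[0,0,0],[0,0,0],[0,0,0],[0,0,0],[0,0,0]],"roll":[0,0,0,0,0,0]}' 10
```

```text
clock: 3.55
eef_pos: [0.6347, 0.071, 0.0829]
ee_rot: [2.28, 2.16, 0.0]
wrist_force: [0.2, 0.6, 1.2]
gripper_width: 0.0501
clock: 4.15
eef_pos: [0.6355, 0.0711, 0.0842]
ee_rot: [2.279, 2.159, 0.003]
wrist_force: [-0.1, 0.1, 4.6]
gripper_width: 0.019
```

```bash
python3 -m handwheel '{"linear":[[0,12,0],[0,24,0],[0,36,0],[0,48,0],[0,58,0],[0,64,0],[0,66,0],[0,68,0],[0,70,0]],"roll":[0,0,0,0,0,0,0,0,0]}'
```

```text
clock: 5.05
eef_pos: [0.7046, 0.0672, 0.0843]
ee_rot: [2.279, 2.159, 0.0]
wrist_force: [-7.9, -0.0, 5.4]
gripper_width: 0.0192
```

```bash
python3 -m handwheel '{"linear":[[0,2,0],[0,4,0],[0,5,0],[0,6,0],[0,6,0],[0,6,0]],"roll":[0,0,0,0,0,0]}'
```

```text
clock: 5.65
eef_pos: [0.7046, 0.0672, 0.0842]
ee_rot: [-2.274, -2.156, 0.016]
wrist_force: [-17.0, -0.4, 9.4]
gripper_width: 0.0193
```

```bash
python3 -m handwheel '{"linear":[[0,0,0],[0,0,0],[0,0,0]],"roll":[0,0,0]}' 50;  python3 -m handwheel '{"linear":[[0,0,40],[0,0,80]],"roll":[0,0]}' 2>/dev/null | head -0; echo
```

```text
clock: 5.95
eef_pos: [0.7051, 0.0674, 0.0839]
ee_rot: [-2.274, -2.157, 0.014]
wrist_force: [-0.5, -0.3, 0.2]
gripper_width: 0.0396
```

I meant that second call to go up, but +z on the tool is down. I'll check the state now.

Run:
```python
from h import *
o=bot.get_obs();print(o)
```

```text
{'clock': 6.15, 'joint_pos': array([ 1.55850446e-02,  5.39883672e-01,  1.18394474e+00, -5.63452280e-04,
        1.41393114e+00,  6.88663795e-02]), 'joint_velocities': array([ 0.00870062,  0.03065755, -0.00127235, -0.02260546, -0.58614726,
       -0.01694027]), 'tau': array([-0.03422257, 19.21148658, 12.73809761, -0.27421894, -5.21939188,
        0.05807581]), 'eef_pos': array([0.70978972, 0.06747471, 0.01139526]), 'ee_rot': array([2.27755169, 2.15951048, 0.00383807]), 'wrist_force': array([ 16.17550255,   2.65958791, 120.02231137]), 'torque': array([ 0.34913318,  0.40195901, -0.13924511]), 'gripper_width': 0.04945805137830254}
```

That mistyped call drove the fingertips down onto the rack base, and the wrist force read 120.0 N. I'll back off straight away.

```bash
python3 -m handwheel '{"linear":[[0,0,-40],[0,0,-80],[0,0,-120],[0,0,-160],[0,0,-190],[0,0,-190]],"roll":[0,0,0,0,0,0]}'
python3 - <<'E'
from h import *
ci=bot.camera_info('wrist'); im=bot.get_image('wrist'); save('',"w2",im)
for t in('bar_knob','coil_1','failed_1'): 
    for d in bot.spot_point(t,'wrist'): print(t,d['at'],d['confidence'],pix([d['at']],{'bar_knob':.092,'coil_rack':0}.get(t,.012),ci)[0].round(4))
print(bot.get_obs()['wrist_force'])
ci=bot.camera_info('top'); bot.get_image('top')
for t in('bar_knob','coil_tray','scrap_pan','failed_1'): 
    for d in bot.spot_point(t,'top'): print(t,d['at'],d['confidence'],pix([d['at']],{'bar_knob':.092}.get(t,.0),ci)[0].round(4))
E
```

```text
clock: 6.75
eef_pos: [0.7122, 0.0677, 0.2089]
ee_rot: [2.271, 2.153, 0.02]
wrist_force: [1.8, 0.4, 1.1]
gripper_width: 0.0499
bar_knob [315.3, 189.9] 0.79 [0.7069 0.0692 0.092 ]
bar_knob [243.9, 84.3] 0.62 [0.6513 0.1664 0.092 ]
bar_knob [89.8, 291.4] 0.43 [ 0.4717 -0.0238  0.092 ]
coil_1 [241.0, 16.3] 0.97 [0.6395 0.2385 0.012 ]
coil_1 [255.4, 251.5] 0.87 [ 0.6253 -0.0269  0.012 ]
coil_1 [154.6, 183.3] 0.83 [0.5168 0.0675 0.012 ]
coil_1 [149.2, 239.0] 0.75 [ 0.4967 -0.0021  0.012 ]
failed_1 [251.5, 197.2] 0.86 [0.6284 0.0439 0.012 ]
failed_1 [243.8, 82.1] 0.67 [0.6347 0.1741 0.012 ]
[-0.80385445 -0.599829   -1.30826503]
coil_tray [201.0, 252.4] 0.59 [0.4186 0.272  0.    ]
scrap_pan [420.5, 261.8] 0.58 [ 0.4115 -0.2777  0.    ]
```

View pics/w2.png

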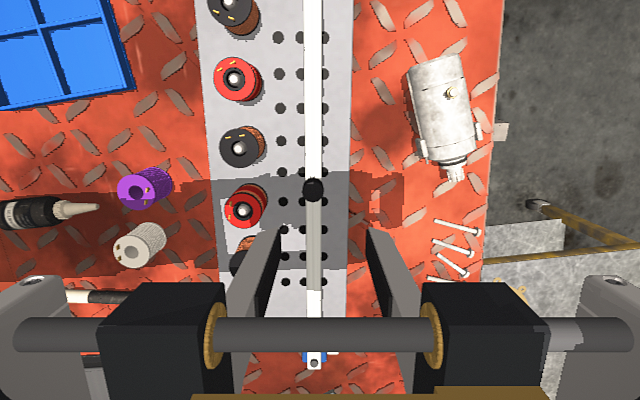

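Wrist view: the bar is at the rear (knob at (313,189)) and the posts are clear. Coil tops are at (235,8), (236,80), (243,148), (243,210) and about (250,255).

```bash
cat >> h.py <<'E'
rack=[.630,.0745,-.052]
def g(*a):
    o=bot.get_obs(); print('t',round(o['clock'],2),'tcp',o['eef_pos'].round(4),'tilt',R.from_rotvec(o['ee_rot']).as_matrix()[:2,2].round(3),'->',*go(*a))
def post(y): return loc(rack,[[0,y,0]])[0][:2]
def blob(lo,hi): # largest HSV blob in top picture: contour
    im=cv2.cvtColor(bot.get_image('top'),cv2.COLOR_RGB2HSV); m=cv2.morphologyEx(cv2.inRange(im,lo,hi),cv2.MORPH_CLOSE,np.ones((5,5)))
    c=max(cv2.findContours(m,cv2.RETR_EXTERNAL,cv2.CHAIN_APPROX_NONE)[0],key=cv2.contourArea); return c
def tray():
    c=blob((100,90,60),(125,255,255)); w=pix(c[:,0].astype(float),.014,bot.camera_info('top'))[:,:2]*1000
    return cv2.minAreaRect(w.astype(np.float32))
E
python3 - <<'E'
from h import *
print(tray())
print([post(y).round(4) for y in (.165,.099,.033,-.033,-.099)])
g(*post(-.099),.12,1.519)
E
```

```text
((422.76416015625, 304.83111572265625), (142.50140380859375, 153.32290649414062), 6.689185619354248)
[array([0.6386, 0.2393]), array([0.6351, 0.1734]), array([0.6317, 0.1075]), array([0.6283, 0.0415]), array([ 0.6249, -0.0244])]
t 7.25 tcp [0.7087 0.0675 0.2001] tilt [ 0.002 -0.001] -> [-96. -79.  80.] -0.1
```

```bash
python3 -m handwheel '{"linear":[[-96,-79,0],[-96,-79,0],[-96,-79,40],[-96,-79,80],[-96,-79,80],[-96,-79,80]],"roll":[0,0,0,0,0,0]}' 64
python3 - <<'E'
from h import *
g(*post(-.099),.030,1.519)
ci=bot.camera_info('wrist'); bot.get_image('wrist')
for d in bot.spot_point('coil_1','wrist')+bot.spot_point('failed_1','wrist'): print(d['at'],d['confidence'],pix([d['at']],.012,ci)[0].round(4))
print(tray())
E
```

```text
clock: 7.85
eef_pos: [0.6246, -0.024, 0.1197]
ee_rot: [2.279, 2.162, 0.0]
wrist_force: [-0.9, 0.8, 0.9]
gripper_width: 0.064
t 7.85 tcp [ 0.6246 -0.024   0.1197] tilt [ 0. -0.] -> [-0.  0. 90.] -0.1
[323.4, 195.4] 0.98 [ 0.6248 -0.0257  0.012 ]
[324.0, 37.8] 0.97 [0.6323 0.1061 0.012 ]
[180.9, 174.5] 0.89 [0.4977 0.0007 0.012 ]
[191.6, 95.6] 0.81 [0.5184 0.0676 0.012 ]
[322.7, 118.4] 0.74 [0.6279 0.0429 0.012 ]
((426.4505920410156, 272.8960876464844), (145.89739990234375, 217.9307098388672), 6.860496520996094)
```

```bash
python3 -m handwheel '{"linear":[[0,0,30],[0,0,60],[0,0,80],[0,0,90],[0,0,90],[0,0,90]],"roll":[0,0,0,0,0,0]}' && python3 -m handwheel '{"linear":[[0,0,0],[0,0,0],[0,0,0],[0,0,0],[0,0,0]],"roll":[0,0,0,0,0]}' 30 && python3 -m handwheel '{"linear":[[0,0,-20],[0,0,-40],[0,0,-70],[0,0,-100],[0,0,-110],[0,0,-110]],"roll":[0,0,0,0,0,0]}'
python3 - <<'E'
from h import *
T=[.4265,.272,.118]
print(loc(T,[[.035,-.07,0],[.035,.07,0],[-.035,0,0]]))
g(*loc(T,[[.035,-.07,0]])[0][:2],.12,1.519)
E
```

```text
clock: 8.65
eef_pos: [0.6289, -0.0239, 0.0348]
ee_rot: [2.273, 2.158, 0.01]
wrist_force: [-0.5, -0.2, -0.1]
gripper_width: 0.0641
clock: 9.15
eef_pos: [0.6265, -0.0238, 0.0359]
ee_rot: [2.275, 2.16, 0.004]
wrist_force: [-7.1, -0.1, 7.5]
gripper_width: 0.0397
clock: 9.75
eef_pos: [0.6272, -0.0238, 0.148]
ee_rot: [2.273, 2.158, 0.008]
wrist_force: [0.1, -0.6, -1.9]
gripper_width: 0.0396
[[0.46949746 0.2066072  0.        ]
 [0.45301577 0.34563365 0.        ]
 [0.39174339 0.26787958 0.        ]]
t 9.75 tcp [ 0.6272 -0.0238  0.148 ] tilt [ 0.009 -0.002] -> [ 222. -170.   26.] -0.0
```

```bash
python3 -m handwheel '{"linear":[[222,-170,10],[222,-170,10],[222,-170,10],[222,-170,20],[222,-170,26],[222,-170,26],[222,-170,50],[222,-170,60],[222,-170,60],[222,-170,60],[222,-170,60]],"roll":[0,0,0,0,0,0,0,0,0,0,0]}'
python3 - <<'E'
from h import *
T=[.4265,.272,.118]
g(*loc(T,[[.035,-.07,0]])[0][:2],.029,1.519)
save('wrist','w3')
print(tray())
E
```

```text
clock: 10.85
eef_pos: [0.4704, 0.2061, 0.0867]
ee_rot: [2.274, 2.156, 0.01]
wrist_force: [0.1, 0.0, -1.2]
gripper_width: 0.04
t 10.85 tcp [0.4704 0.2061 0.0867] tilt [ 0.01  -0.002] -> [ 0. -2. 58.] -0.1
((902.5433959960938, -838.4896850585938), (57.69822311401367, 238.09620666503906), 85.59334564208984)
```

View pics/w3.png

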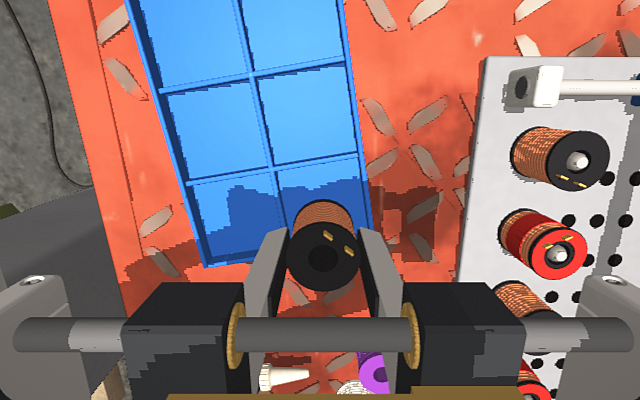

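The coil is held well. I'll check the tray pose against the visible divider crossings at (277,171) and (253,73).

```bash
python3 - <<'E'
from h import *
ci=bot.camera_info('wrist');T=[.4265,.272,.118]
P=[[0,-.035,.016],[0,.035,.016]]
print(proj(loc(T,P),ci)); print(pix([[277,171],[253,73]],.016,ci),loc(T,P))
E
python3 -m handwheel '{"linear":[[0,-2,20],[0,-2,40],[0,-2,52],[0,-2,56],[0,-2,58],[0,-2,59],[0,-2,59],[0,-2,59]],"roll":[0,0,0,0,0,0,0,0]}'
```

```text
[[269.04575919 170.50852735]
 [248.21095692  76.8404236 ]]
[[0.4367818  0.23650651 0.016     ]
 [0.42612731 0.30917253 0.016     ]] [[0.43062042 0.23724339 0.016     ]
 [0.42237958 0.30675661 0.016     ]]
clock: 11.75
eef_pos: [0.4697, 0.2065, 0.0288]
ee_rot: [2.273, 2.156, 0.013]
wrist_force: [-0.8, 0.5, -0.9]
gripper_width: 0.0392
```

```bash
python3 -m handwheel '{"linear":[[0,4,0],[0,5,1],[0,5,2],[0,5,2],[0,5,2]],"roll":[0,0,0,0,0]}'; python3 -m handwheel '{"linear":[[0,0,0],[0,0,0],[0,0,0],[0,0,-25],[0,0,-70],[0,0,-110],[0,0,-110]],"roll":[0,0,0,0,0,0,0]}' 58;  python3 - <<'E'
from h import *
g(*post(.033),.12,1.519)
E
```

```text
clock: 12.25
eef_pos: [0.4757, 0.2065, 0.0281]
ee_rot: [2.272, 2.155, 0.016]
wrist_force: [0.4, 0.4, 4.1]
gripper_width: 0.0397
clock: 12.95
eef_pos: [0.4777, 0.2078, 0.1448]
ee_rot: [2.268, 2.151, 0.034]
wrist_force: [0.7, -0.2, 0.4]
gripper_width: 0.0582
t 12.95 tcp [0.4777 0.2078 0.1448] tilt [0.027 0.003] -> [-92. 158.  29.] -0.1
```

```bash
python3 -m handwheel '{"linear":[[-92,158,0],[-92,158,0],[-92,158,10],[-92,158,20],[-92,158,29],[-92,158,29],[-92,158,29],[-92,158,29]],"roll":[0,0,0,0,0,0,0,0]}' 62
python3 - <<'E'
from h import *
g(*post(.033),.030,1.519)
save('top','t1'); print(tray());
E
```

```text
clock: 13.75
eef_pos: [0.6306, 0.1088, 0.1203]
ee_rot: [2.266, 2.153, 0.035]
wrist_force: [-0.8, -0.3, -0.3]
gripper_width: 0.0616
t 13.75 tcp [0.6306 0.1088 0.1203] tilt [0.027 0.004] -> [-2. -1. 90.] 0.0
((420.9304504394531, 322.6893615722656), (143.10630798339844, 116.74173736572266), 6.322226524353027)
```

View pics/t1.png

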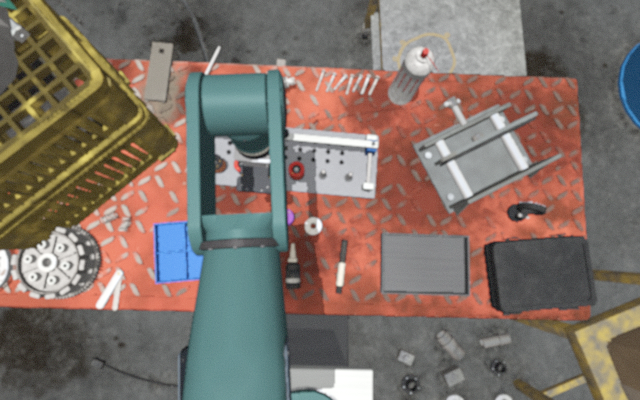

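The top view shows the arm over the rack with the tray's left part unmoved, and the pan, bottle and marker unmoved. Tool tilt is building up (0.027) because calls are ending mid-transient. I'll end a call during a descent to cancel it.

```bash
python3 -m handwheel '{"linear":[[-2,-1,30],[-2,-1,65]],"roll":[0,0]}';python3 - <<'E'
from h import *
g(*post(.033),.033,1.519)
E
```

```text
clock: 14.05
eef_pos: [0.6336, 0.1078, 0.0591]
ee_rot: [2.261, 2.15, 0.046]
wrist_force: [0.3, -0.4, -0.4]
gripper_width: 0.0619
t 14.05 tcp [0.6336 0.1078 0.0591] tilt [0.036 0.004] -> [-1. -3. 26.] 0.1
```

```bash
python3 - <<'E'
from h import *
for i in range(4): bot.get_image('wrist'); g(*post(.033),.033,1.519)
E
for r in '[[0,0,-40]]' ; do python3 -m handwheel '{"linear":[[0,0,-40]],"roll":[0]}'; done;python3 - <<'E'
from h import *
g(*post(.033),.033,1.519)
for i in range(4): bot.get_image('wrist'); g(*post(.033),.033,1.519)
E
```

```text
t 14.1 tcp [0.6282 0.1073 0.0497] tilt [0.021 0.003] -> [ 0.  3. 17.] 0.1
t 14.15 tcp [0.6274 0.1072 0.0508] tilt [0.018 0.003] -> [ 0.  4. 18.] 0.1
t 14.2 tcp [0.6293 0.1073 0.0536] tilt [0.023 0.003] -> [ 0.  2. 21.] 0.1
t 14.25 tcp [0.6312 0.1074 0.0561] tilt [0.027 0.004] -> [-0. -0. 23.] 0.1
clock: 14.35
eef_pos: [0.6266, 0.1072, 0.0918]
ee_rot: [2.27, 2.158, 0.022]
wrist_force: [-0.4, -0.5, -0.6]
gripper_width: 0.0621
t 14.35 tcp [0.6266 0.1072 0.0918] tilt [0.017 0.003] -> [ 0.  4. 59.] 0.1
t 14.4 tcp [0.6329 0.1079 0.1049] tilt [0.037 0.005] -> [-1. -4. 72.] 0.1
t 14.45 tcp [0.6348 0.108  0.1056] tilt [0.043 0.005] -> [-1. -6. 72.] 0.1
t 14.5 tcp [0.6339 0.1078 0.1034] tilt [0.04  0.005] -> [-1. -5. 70.] 0.1
t 14.55 tcp [0.6324 0.1076 0.1008] tilt [0.036 0.004] -> [-1. -3. 68.] 0.1
```

The transient oscillates, and a one-row move up reads 0.01 lower at its end. Re-basing right then will unwind the tilt.

```bash
python3 -m handwheel '{"linear":[[0,0,0],[0,0,0],[0,0,0],[0,0,-45]],"roll":[0,0,0,0]}'; python3 -m handwheel '{"linear":[[0,0,0],[0,0,0],[0,0,0],[0,0,0],[0,0,0],[0,0,0],[0,0,45]],"roll":[0,0,0,0,0,0,0]}'
python3 - <<'E'
from h import *
for i in range(3): g(*post(.033),.033,1.519);bot.get_image('wrist')
E
```

```text
clock: 14.95
eef_pos: [0.6256, 0.1069, 0.1365]
ee_rot: [2.27, 2.158, 0.023]
wrist_force: [1.0, -0.6, -0.6]
gripper_width: 0.0619
clock: 15.65
eef_pos: [0.6318, 0.1075, 0.0993]
ee_rot: [2.262, 2.15, 0.043]
wrist_force: [0.5, -0.7, -0.1]
gripper_width: 0.0625
t 15.65 tcp [0.6318 0.1075 0.0993] tilt [0.034 0.004] -> [-0. -2. 66.] 0.1
t 15.7 tcp [0.6241 0.1068 0.0851] tilt [0.011 0.002] -> [ 1.  7. 52.] 0.1
t 15.75 tcp [0.6221 0.1067 0.0849] tilt [0.005 0.002] -> [ 1.  9. 52.] 0.1
```

```bash
python3 -m handwheel '{"linear":[[0,0,0],[0,0,0],[0,0,0],[0,0,0]],"roll":[0,0,0,0]}'
python3 - <<'E'
from h import *
g(*post(.033),.033,1.519)
E
```

```text
clock: 16.2
eef_pos: [0.6243, 0.1069, 0.0891]
ee_rot: [2.273, 2.161, 0.015]
wrist_force: [-0.6, 0.6, 0.6]
gripper_width: 0.0621
t 16.2 tcp [0.6243 0.1069 0.0891] tilt [0.011 0.002] -> [ 1.  7. 56.] 0.1
```

Tilt is back to 0.011. Next I'll grasp the second good coil, with gentle endings from here on.

```bash
python3 -m handwheel '{"linear":[[1,7,10],[1,7,30],[1,7,45],[1,7,53],[1,7,56],[1,7,56],[1,7,56],[1,7,56]],"roll":[0,0,0,0,0,0,0,0]}' && python3 -m handwheel '{"linear":[[0,0,0],[0,0,0],[0,0,0],[0,0,0],[0,0,0]],"roll":[0,0,0,0,0]}' 30 && python3 -m handwheel '{"linear":[[0,0,-15],[0,0,-35],[0,0,-60],[0,0,-80],[0,0,-95],[0,0,-100],[0,0,-100],[0,0,-100],[0,0,-100]],"roll":[0,0,0,0,0,0,0,0,0]}'
python3 - <<'E'
from h import *
T=[.431,.273,.118]
for p in ([.035,.07,0],[-.035,0,0]): g(*loc(T,[p])[0][:2],.12,1.519)
ci=bot.camera_info('wrist');save('wrist','w4')
c=blob((100,90,60),(125,255,255)); print(tray())
E
```

```text
clock: 17.0
eef_pos: [0.6326, 0.1077, 0.0343]
ee_rot: [2.272, 2.16, 0.017]
wrist_force: [0.4, -0.3, 0.2]
gripper_width: 0.0621
clock: 17.5
eef_pos: [0.6325, 0.1077, 0.0347]
ee_rot: [2.272, 2.16, 0.017]
wrist_force: [-1.1, 0.1, 2.6]
gripper_width: 0.0397
clock: 18.4
eef_pos: [0.6304, 0.1074, 0.1329]
ee_rot: [2.273, 2.161, 0.014]
wrist_force: [-0.4, 0.2, -1.3]
gripper_width: 0.0397
t 18.4 tcp [0.6304 0.1074 0.1329] tilt [0.01  0.002] -> [ 230. -185.   12.] 0.1
t 18.4 tcp [0.6304 0.1074 0.1329] tilt [0.01  0.002] -> [ 149. -242.   11.] 0.1
((420.2665710449219, 323.3583984375), (142.78269958496094, 114.50049591064453), 5.966642379760742)
```

```bash
python3 -m handwheel '{"linear":[[230,-185,5],[230,-185,10],[230,-185,12],[230,-185,12],[230,-185,12],[230,-185,15],[230,-185,30],[230,-185,42],[230,-185,42],[230,-185,42],[230,-185,42]],"roll":[0,0,0,0,0,0,0,0,0,0,0]}'
python3 - <<'E'
from h import *
T=[.431,.273,.118]
g(*loc(T,[[.035,.07,0]])[0][:2],.028,1.519)
ci=bot.camera_info('wrist');save('wrist','w4')
P=[[0,-.035,.016],[0,.035,.016],[.0725,-.1075,.02],[.0725,.1075,.02]]
print(proj(loc(T,P),ci))
E
```

```text
clock: 19.65
eef_pos: [0.4593, 0.3457, 0.0907]
ee_rot: [2.275, 2.158, 0.016]
wrist_force: [0.9, 0.4, -1.5]
gripper_width: 0.0394
t 19.65 tcp [0.4593 0.3457 0.0907] tilt [0.012 0.003] -> [ 1. -3. 63.] -0.1
[[301.84563939 319.2958871 ]
 [286.33294061 249.26259879]
 [391.53387589 375.3573795 ]
 [359.27058329 151.01197584]]
```

View pics/w4.png

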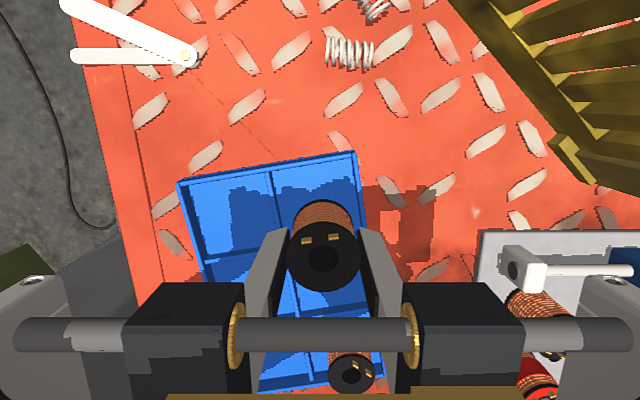

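Tray corner at (355,151), predicted (359,151). The first coil stands at (352,370). I'll set this one down.

```bash
python3 -m handwheel '{"linear":[[0,-3,20],[0,-3,40],[0,-3,54],[0,-3,60],[0,-3,62],[0,-3,63],[0,-3,64],[0,-3,65],[0,-3,65]],"roll":[0,0,0,0,0,0,0,0,0]}'; python3 -m handwheel '{"linear":[[0,0,0],[0,0,0],[0,0,0],[0,0,-15],[0,0,-40],[0,0,-75],[0,0,-95],[0,0,-105],[0,0,-105],[0,0,-105],[0,0,-105]],"roll":[0,0,0,0,0,0,0,0,0,0,0]}' 58;  python3 - <<'E'
from h import *
g(*post(.165),.12,1.519)
E
```

```text
clock: 20.6
eef_pos: [0.4577, 0.3466, 0.0267]
ee_rot: [2.274, 2.158, 0.02]
wrist_force: [0.1, 1.0, 0.1]
gripper_width: 0.0397
clock: 21.7
eef_pos: [0.4553, 0.3456, 0.1299]
ee_rot: [2.275, 2.158, 0.014]
wrist_force: [-0.2, 0.6, 0.4]
gripper_width: 0.058
t 21.7 tcp [0.4553 0.3456 0.1299] tilt [0.011 0.002] -> [-97. 188.  12.] -0.0
```

```bash
python3 -m handwheel '{"linear":[[-97,188,0],[-97,188,0],[-97,188,0],[-97,188,5],[-97,188,12],[-97,188,20],[-97,188,20],[-97,188,20],[-97,188,20]],"roll":[0,0,0,0,0,0,0,0,0]}' 62
python3 - <<'E'
from h import *
g(*post(.165),.034,1.519)
ci=bot.camera_info('wrist'); bot.get_image('wrist')
for d in bot.spot_point('coil_1','wrist')+bot.spot_point('failed_1','wrist'): print(d['at'],d['confidence'],pix([d['at']],.012,ci)[0].round(4))
E
```

```text
clock: 22.6
eef_pos: [0.6371, 0.2404, 0.1123]
ee_rot: [2.272, 2.161, 0.015]
wrist_force: [0.1, 0.3, -0.1]
gripper_width: 0.0621
t 22.6 tcp [0.6371 0.2404 0.1123] tilt [0.011 0.003] -> [-1.  1. 78.] 0.1
[152.8, 239.0] 0.81 [0.4794 0.2079 0.012 ]
[99.7, 81.7] 0.74 [0.4626 0.3461 0.012 ]
[323.4, 197.3] 0.73 [0.6384 0.2392 0.012 ]
[325.1, 262.8] 0.77 [0.6367 0.1748 0.012 ]
[322.1, 377.0] 0.68 [0.627  0.0427 0.012 ]
```

```bash
python3 -m handwheel '{"linear":[[-1,1,20],[-1,1,45],[-1,1,65],[-1,1,75],[-1,1,78],[-1,1,78],[-1,1,78],[-1,1,78]],"roll":[0,0,0,0,0,0,0,0]}' && python3 -m handwheel '{"linear":[[0,0,0],[0,0,0],[0,0,0],[0,0,0],[0,0,0]],"roll":[0,0,0,0,0]}' 30 && python3 -m handwheel '{"linear":[[0,0,-15],[0,0,-35],[0,0,-60],[0,0,-80],[0,0,-95],[0,0,-100],[0,0,-100],[0,0,-100],[0,0,-100]],"roll":[0,0,0,0,0,0,0,0,0]}'
python3 - <<'E'
from h import *
T=[.431,.273,.118]
for p in ([-.035,0,0],): g(*loc(T,[p])[0][:2],.12,1.519)
E
```

```text
clock: 23.55
eef_pos: [0.6406, 0.2393, 0.0364]
ee_rot: [2.272, 2.159, 0.02]
wrist_force: [-0.9, -0.4, -0.3]
gripper_width: 0.062
clock: 24.05
eef_pos: [0.6404, 0.2394, 0.0367]
ee_rot: [2.272, 2.159, 0.02]
wrist_force: [-1.9, -0.5, 2.7]
gripper_width: 0.0389
clock: 24.95
eef_pos: [0.6381, 0.2388, 0.1348]
ee_rot: [2.273, 2.16, 0.015]
wrist_force: [0.1, 0.0, -0.9]
gripper_width: 0.039
t 24.95 tcp [0.6381 0.2388 0.1348] tilt [0.011 0.003] -> [  18. -243.   12.] 0.0
```

```bash
python3 -m handwheel '{"linear":[[18,-243,5],[18,-243,10],[18,-243,12],[18,-243,12],[18,-243,12],[18,-243,15],[18,-243,30],[18,-243,42],[18,-243,42],[18,-243,42],[18,-243,42]],"roll":[0,0,0,0,0,0,0,0,0,0,0]}'
python3 - <<'E'
from h import *
T=[.431,.273,.118]
g(*loc(T,[[-.035,0,0]])[0][:2],.030,1.519)
ci=bot.camera_info('wrist');save('wrist','w5')
P=[[0,.035,.016],[.0725,.1075,.02],[-.0725,.1075,.02]]
print(proj(loc(T,P),ci))
E
```

```text
clock: 26.05
eef_pos: [0.3976, 0.2694, 0.0906]
ee_rot: [2.274, 2.159, 0.016]
wrist_force: [0.1, -0.5, -0.9]
gripper_width: 0.039
t 26.05 tcp [0.3976 0.2694 0.0906] tilt [0.012 0.003] -> [-1. -2. 61.] 0.0
[[356.61097963 155.85975165]
 [444.03504507  38.51324301]
 [243.68635814  75.35155878]]
```

View pics/w5.png

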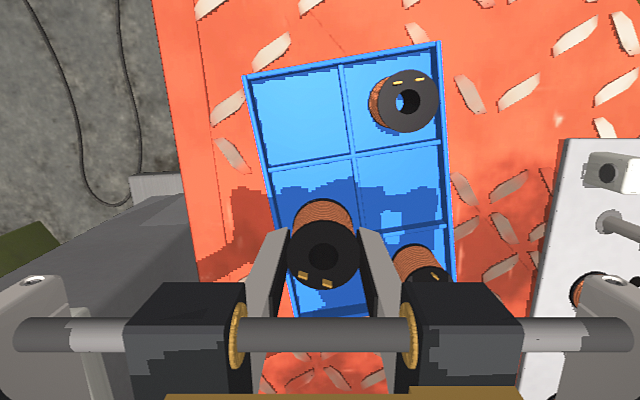

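The tray model fits: corners seen at (245,76) and (441,41), predicted (244,75) and (444,39). Both placed coils are upright. I'll set the third one down.

```bash
python3 -m handwheel '{"linear":[[0,-2,20],[0,-2,40],[0,-2,54],[0,-2,58],[0,-2,60],[0,-2,61],[0,-2,62],[0,-2,63],[0,-2,63]],"roll":[0,0,0,0,0,0,0,0,0]}'; python3 -m handwheel '{"linear":[[0,0,0],[0,0,0],[0,0,0],[0,0,-15],[0,0,-40],[0,0,-75],[0,0,-95],[0,0,-105],[0,0,-105],[0,0,-105],[0,0,-105]],"roll":[0,0,0,0,0,0,0,0,0,0,0]}' 58;  python3 - <<'E'
from h import *
g(*post(.099),.11,1.519)
E
```

```text
clock: 27.0
eef_pos: [0.3971, 0.27, 0.0287]
ee_rot: [2.273, 2.159, 0.02]
wrist_force: [-0.6, 0.1, 0.8]
gripper_width: 0.039
clock: 28.1
eef_pos: [0.3947, 0.2691, 0.1318]
ee_rot: [2.274, 2.16, 0.014]
wrist_force: [0.4, -0.9, -0.3]
gripper_width: 0.0578
t 28.1 tcp [0.3947 0.2691 0.1318] tilt [0.011 0.002] -> [-83. 245.  24.] 0.0
```

```bash
python3 -m handwheel '{"linear":[[-83,245,0],[-83,245,0],[-83,245,0],[-83,245,0],[-83,245,12],[-83,245,20],[-83,245,22],[-83,245,22],[-83,245,22],[-83,245,22]],"roll":[0,0,0,0,0,0,0,0,0,0]}' 62
python3 - <<'E'
from h import *
g(*post(.099),.034,1.519)
E
```

```text
clock: 29.1
eef_pos: [0.6345, 0.1748, 0.1135]
ee_rot: [2.271, 2.161, 0.017]
wrist_force: [0.6, -0.5, -0.1]
gripper_width: 0.0621
t 29.1 tcp [0.6345 0.1748 0.1135] tilt [0.012 0.003] -> [-2. -0. 79.] 0.1
```

```bash
python3 -m handwheel '{"linear":[[-2,0,20],[-2,0,45],[-2,0,65],[-2,0,76],[-2,0,80],[-2,0,80],[-2,0,80],[-2,0,80]],"roll":[0,0,0,0,0,0,0,0]}' && python3 -m handwheel '{"linear":[[0,0,0],[0,0,0],[0,0,0],[0,0,0],[0,0,0]],"roll":[0,0,0,0,0]}' 30 && python3 -m handwheel '{"linear":[[0,0,-15],[0,0,-35],[0,0,-60],[0,0,-80],[0,0,-95],[0,0,-100],[0,0,-100],[0,0,-100],[0,0,-100]],"roll":[0,0,0,0,0,0,0,0,0]}'
python3 - <<'E'
from h import *
g(.412,-.33,.13,1.519)
E
```

```text
clock: 29.9
eef_pos: [0.6363, 0.1732, 0.0352]
ee_rot: [2.27, 2.16, 0.02]
wrist_force: [0.4, 0.2, 0.3]
gripper_width: 0.0617
clock: 30.4
eef_pos: [0.6363, 0.1733, 0.0355]
ee_rot: [2.27, 2.16, 0.02]
wrist_force: [-0.6, -0.8, 2.3]
gripper_width: 0.0395
clock: 31.3
eef_pos: [0.634, 0.1728, 0.1337]
ee_rot: [2.272, 2.161, 0.016]
wrist_force: [0.2, -0.9, -0.8]
gripper_width: 0.0392
t 31.3 tcp [0.634  0.1728 0.1337] tilt [0.012 0.003] -> [-513. -197.   -0.] 0.1
```

```bash
python3 -m handwheel '{"linear":[[-513,-197,0],[-513,-197,0],[-513,-197,0],[-513,-197,0],[-513,-197,0],[-513,-197,0],[-513,-197,0],[-513,-197,0],[-513,-197,0],[-513,-197,0],[-513,-197,0],[-513,-197,0]],"roll":[0,0,0,0,0,0,0,0,0,0,0,0]}'; python3 -m handwheel '{"linear":[[0,0,0],[0,0,0],[0,0,0],[0,0,0]],"roll":[0,0,0,0]}';  python3 - <<'E'
from h import *
g(.412,-.33,.03,1.519)
ci=bot.camera_info('wrist');save('wrist','w6')
P=[[.0725,.1075,.026],[-.0725,.1075,.026],[.0725,-.1075,.026],[-.0725,-.1075,.026]]
print(proj(loc([.412,-.28,0],P),ci))
E
```

```text
clock: 32.5
eef_pos: [0.4084, -0.3346, 0.1285]
ee_rot: [2.281, 2.153, 0.012]
wrist_force: [0.1, 1.5, -1.2]
gripper_width: 0.0394
clock: 32.9
eef_pos: [0.4092, -0.3334, 0.1285]
ee_rot: [2.278, 2.156, 0.012]
wrist_force: [0.3, -0.1, -1.6]
gripper_width: 0.0395
t 32.9 tcp [ 0.4092 -0.3334  0.1285] tilt [0.009 0.002] -> [ 3.  2. 98.] -0.2
[[408.35485778 -12.38742437]
 [219.73991802  -0.78770954]
 [405.29935327 246.13694732]
 [251.82277288 254.62575677]]
```

View pics/w6.png

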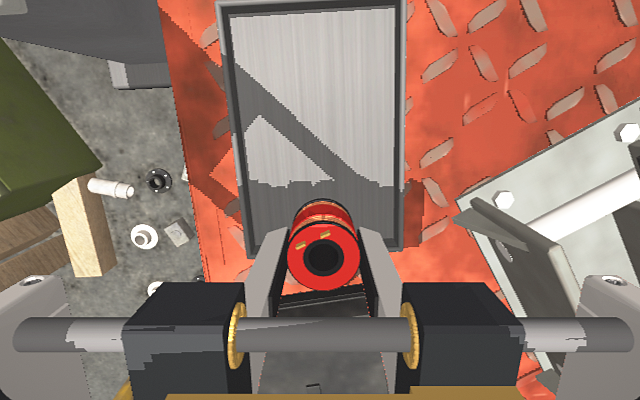

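The pan model fits: right edge at (403,5) to (402,247), predicted 408 and 405. I'll set the red coil down.

```bash
python3 -m handwheel '{"linear":[[2,1,25],[2,1,55],[2,1,80],[2,1,92],[2,1,97],[2,1,99],[2,1,101],[2,1,102],[2,1,102]],"roll":[0,0,0,0,0,0,0,0,0]}'; python3 -m handwheel '{"linear":[[0,0,0],[0,0,0],[0,0,0],[0,0,-15],[0,0,-40],[0,0,-75],[0,0,-95],[0,0,-105],[0,0,-105],[0,0,-105],[0,0,-105]],"roll":[0,0,0,0,0,0,0,0,0,0,0]}' 58;  python3 - <<'E'
from h import *
g(*post(-.033),.12,1.519)
E
```

```text
clock: 33.85
eef_pos: [0.4116, -0.3319, 0.0274]
ee_rot: [2.277, 2.154, 0.012]
wrist_force: [0.9, 0.4, -1.3]
gripper_width: 0.0398
clock: 34.95
eef_pos: [0.4097, -0.3312, 0.1305]
ee_rot: [2.28, 2.157, 0.012]
wrist_force: [-0.4, -0.1, 0.1]
gripper_width: 0.0578
t 34.95 tcp [ 0.4097 -0.3312  0.1305] tilt [0.008 0.003] -> [384. 197.  13.] -0.2
```

```bash
python3 -m handwheel '{"linear":[[384,197,0],[384,197,0],[384,197,0],[384,197,0],[384,197,0],[384,197,0],[384,197,0],[384,197,10],[384,197,20],[384,197,20],[384,197,20],[384,197,20]],"roll":[0,0,0,0,0,0,0,0,0,0,0,0]}' 62
python3 - <<'E'
from h import *
g(*post(-.033),.034,1.519)
ci=bot.camera_info('wrist'); bot.get_image('wrist')
for d in bot.spot_point('failed_1','wrist'): print(d['at'],d['confidence'],pix([d['at']],.012,ci)[0].round(4))
E
```

```text
clock: 36.15
eef_pos: [0.6274, 0.0403, 0.1128]
ee_rot: [2.281, 2.156, 0.01]
wrist_force: [0.0, 0.0, 0.4]
gripper_width: 0.0619
t 36.15 tcp [0.6274 0.0403 0.1128] tilt [0.007 0.002] -> [ 1.  0. 79.] -0.3
[322.7, 192.1] 0.93 [0.6278 0.0438 0.012 ]
```

```bash
python3 -m handwheel '{"linear":[[2,0,20],[2,0,45],[2,0,65],[2,0,75],[2,0,79],[2,0,79],[2,0,79],[2,0,79]],"roll":[0,0,0,0,0,0,0,0]}' && python3 -m handwheel '{"linear":[[0,0,0],[0,0,0],[0,0,0],[0,0,0],[0,0,0]],"roll":[0,0,0,0,0]}' 30 && python3 -m handwheel '{"linear":[[0,0,-15],[0,0,-35],[0,0,-60],[0,0,-80],[0,0,-95],[0,0,-100],[0,0,-100],[0,0,-100],[0,0,-100]],"roll":[0,0,0,0,0,0,0,0,0]}'
python3 - <<'E'
from h import *
g(.410,-.235,.13,1.519)
E
```

```text
clock: 37.05
eef_pos: [0.6295, 0.042, 0.0363]
ee_rot: [2.28, 2.153, 0.015]
wrist_force: [-0.3, -0.5, -0.1]
gripper_width: 0.0617
clock: 37.55
eef_pos: [0.6292, 0.0421, 0.0367]
ee_rot: [2.28, 2.153, 0.015]
wrist_force: [-1.2, 0.1, 2.1]
gripper_width: 0.0394
clock: 38.45
eef_pos: [0.6273, 0.0418, 0.1349]
ee_rot: [2.282, 2.154, 0.011]
wrist_force: [-0.2, 0.3, -1.1]
gripper_width: 0.0394
t 38.45 tcp [0.6273 0.0418 0.1349] tilt [0.007 0.003] -> [-289. -201.    3.] -0.3
```

```bash
python3 -m handwheel '{"linear":[[-289,-201,0],[-289,-201,0],[-289,-201,0],[-289,-201,3],[-289,-201,3],[-289,-201,3],[-289,-201,3],[-289,-201,3],[-289,-201,3],[-289,-201,3],[-289,-201,3],[-289,-201,3]],"roll":[0,0,0,0,0,0,0,0,0,0,0,0]}';  python3 - <<'E'
from h import *
g(.41,-.235,.028,1.519)
ci=bot.camera_info('wrist');save('wrist','w7')
P=[[.0725,.1075,.026],[-.0725,.1075,.026],[.0725,-.1075,.026],[-.0725,-.1075,.026]]
print(proj(loc([.410,-.28,0],P),ci))
E
```

```text
clock: 39.65
eef_pos: [0.4108, -0.234, 0.1294]
ee_rot: [2.28, 2.157, 0.012]
wrist_force: [0.4, 1.8, -0.1]
gripper_width: 0.0392
t 39.65 tcp [ 0.4108 -0.234   0.1294] tilt [0.007 0.003] -> [ -1.  -2. 101.] -0.2
[[402.37627216 120.90069836]
 [232.47060242 130.71655598]
 [400.56799116 335.50775705]
 [259.59743972 342.78621956]]
```

View pics/w7.png

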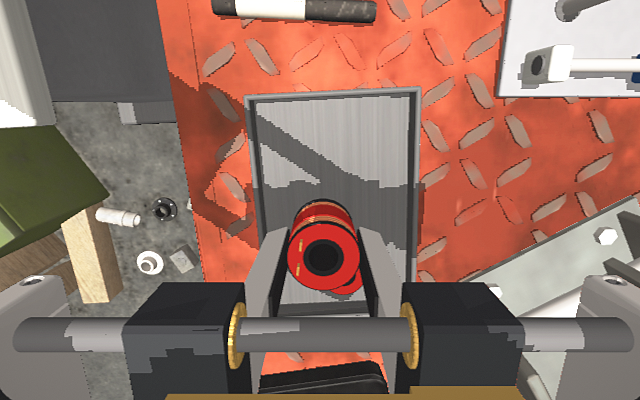

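The pan has been knocked: its far corners are now at (245,96) and (420,88), against predicted (232,131) and (402,121). I'll re-measure before placing.

Run:
```python
from h import *
ci=bot.camera_info('wrist')
P=[[.0725,.1075,.026],[-.0725,.1075,.026]]
q,e=fit(P,np.array([[420,88],[245,96]]),ci,[.41,-.28,0]);print(q,e)
q2,e=fit(P+[[.0725,-.0775,.026]],np.vstack([[[420,88],[245,96]],proj(loc([q[0],q[1],q[2]],[[.0725,-.0775,.026]]),ci)]),ci,q)
for d in bot.look_for('failed_1','wrist'): print(d)
cw=bot.camera_info('top');bot.get_image('top');
for t in('failed_1','scrap_pan'):
  for d in bot.spot_point(t,'top'): print(t,d,pix([d['at']],.003,cw))
save('top','t2')
```

```text
[ 0.42280969 -0.2533943  -0.01254957] 0.20047016306693877
{'box': [285.9, 199.9, 74.2, 90.2], 'confidence': 0.88}
{'box': [331.2, 272.9, 29.4, 19.8], 'confidence': 0.86}
{'box': [631.2, 55.0, 8.1, 25.8], 'confidence': 0.4}
failed_1 {'at': [411.4, 262.5], 'confidence': 0.81} [[ 0.40917906 -0.25369445  0.003     ]]
scrap_pan {'at': [408.8, 255.3], 'confidence': 0.84} [[ 0.42689563 -0.2471195   0.003     ]]
```

View pics/t2.png

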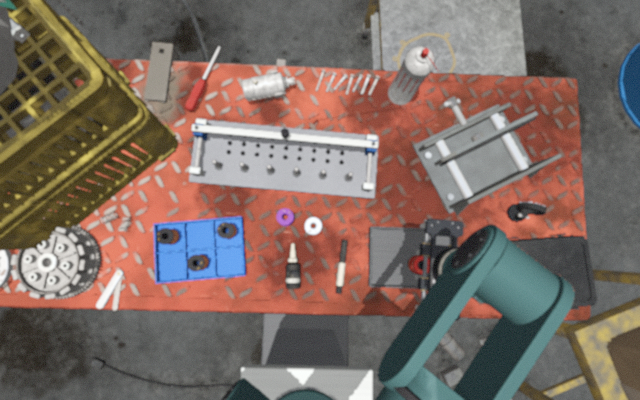

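The top view shows the three good coils upright in separate compartments at (168,237), (227,230) and (198,262), and all posts bare. The pan has shifted to about (0.423, −0.253). I'll place the second red coil at (0.423, −0.203).

```bash
python3 -m handwheel '{"linear":[[32,11,0],[32,11,0],[32,11,0],[32,11,0],[32,11,0]],"roll":[0,0,0,0,0]}';  python3 - <<'E'
from h import *
g(.423,-.203,.028,1.519)
ci=bot.camera_info('wrist');save('wrist','w8')
P=[[.0725,.1075,.026],[-.0725,.1075,.026]]
print(proj(loc([.423,-.2535,-.012],P),ci))
for d in bot.look_for('failed_1','wrist'): print(d)
E
```

```text
clock: 40.45
eef_pos: [0.4229, -0.204, 0.1297]
ee_rot: [2.282, 2.154, 0.011]
wrist_force: [0.1, -0.1, -1.6]
gripper_width: 0.0391
t 40.45 tcp [ 0.4229 -0.204   0.1297] tilt [0.007 0.002] -> [  1.  -1. 102.] -0.3
[[404.73770491 125.58836115]
 [235.43101428 133.72934453]]
{'box': [310.0, 282.4, 41.1, 32.8], 'confidence': 0.87}
{'box': [284.9, 198.3, 75.4, 91.8], 'confidence': 0.77}
```

View pics/w8.png

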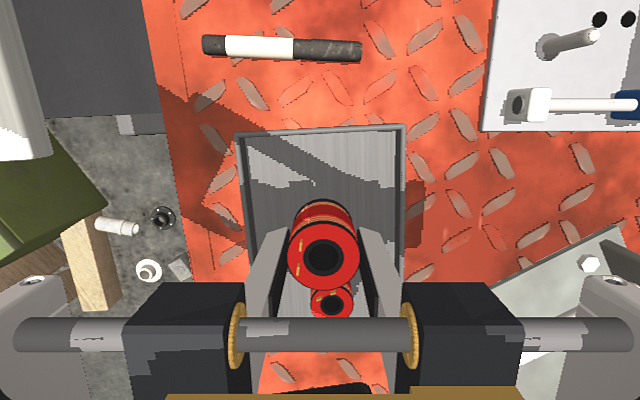

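Pan corners at (237,134) and (405,127), as predicted. The first red coil is at (333,304), well clear. Lowering.

```bash
python3 -c "
from h import *
print(pix([[333,304]],.048,bot.camera_info('wrist')))"; python3 -m handwheel '{"linear":[[0,0,25],[0,0,55],[0,0,80],[0,0,92],[0,0,98],[0,0,100],[0,0,102],[0,0,103],[0,0,103]],"roll":[0,0,0,0,0,0,0,0,0]}'; python3 -m handwheel '{"linear":[[0,0,0],[0,0,0],[0,0,0],[0,0,-15],[0,0,-40],[0,0,-75],[0,0,-95],[0,0,-105],[0,0,-105],[0,0,-105],[0,0,-105]],"roll":[0,0,0,0,0,0,0,0,0,0,0]}' 58;  python3 - <<'E'
from h import *
g(.7049,.0705,.19,1.519)
E
```

```text
[[ 0.42679325 -0.30204485  0.048     ]]
clock: 41.45
eef_pos: [0.4244, -0.2042, 0.0276]
ee_rot: [2.281, 2.153, 0.012]
wrist_force: [0.1, -0.1, -1.0]
gripper_width: 0.039
clock: 42.55
eef_pos: [0.4225, -0.2038, 0.1308]
ee_rot: [2.283, 2.155, 0.011]
wrist_force: [-0.3, -0.1, -0.9]
gripper_width: 0.0583
t 42.55 tcp [ 0.4225 -0.2038  0.1308] tilt [0.006 0.003] -> [290. 266. -56.] -0.3
```

```bash
python3 -m handwheel '{"linear":[[290,266,-30],[290,266,-56],[290,266,-56],[290,266,-56],[290,266,-56],[290,266,-56],[290,266,-56],[290,266,-56],[290,266,-56],[290,266,-56],[290,266,-56],[290,266,-56]],"roll":[0,0,0,0,0,0,0,0,0,0,0,0]}' 50;  python3 - <<'E'
from h import *
g(.7049,.069,.084,1.519)
ci=bot.camera_info('wrist');save('wrist','w9')
for d in bot.spot_point('bar_knob','wrist'): print(d['at'],d['confidence'],pix([d['at']],.092,ci)[0].round(4))
E
```

```text
clock: 43.75
eef_pos: [0.7036, 0.0689, 0.1896]
ee_rot: [2.285, 2.153, 0.01]
wrist_force: [-0.2, -0.0, -0.4]
gripper_width: 0.0498
t 43.75 tcp [0.7036 0.0689 0.1896] tilt [0.006 0.003] -> [ -0.   1. 106.] -0.4
[321.8, 194.6] 0.69 [0.7031 0.071  0.092 ]
```

View pics/w9.png

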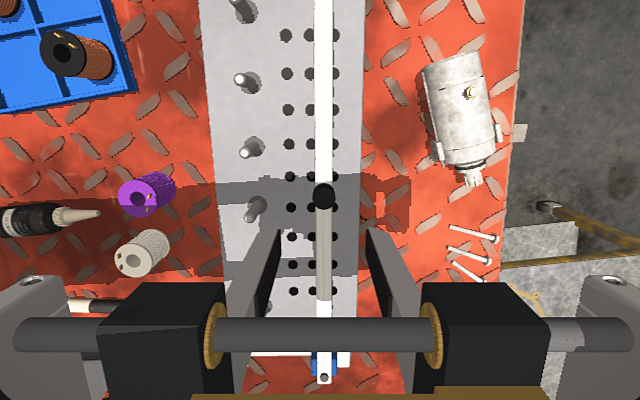

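The posts are bare and the knob is at (323,195), centred between the jaws.

```bash
python3 -m handwheel '{"linear":[[1,1,25],[1,1,55],[1,1,85],[1,1,100],[1,1,105],[1,1,105],[1,1,105],[1,1,105]],"roll":[0,0,0,0,0,0,0,0]}'; python3 -m handwheel '{"linear":[[0,0,0],[0,0,0],[0,0,0],[0,0,0],[0,0,0]],"roll":[0,0,0,0,0]}' 10; python3 -m handwheel '{"linear":[[0,-12,0],[0,-24,0],[0,-36,0],[0,-48,0],[0,-58,0],[0,-66,0],[0,-70,0],[0,-72,0],[0,-74,0],[0,-76,0]],"roll":[0,0,0,0,0,0,0,0,0,0]}'
```

```text
clock: 44.65
eef_pos: [0.7068, 0.0702, 0.0877]
ee_rot: [2.282, 2.151, 0.016]
wrist_force: [-0.0, -0.2, 0.0]
gripper_width: 0.0502
clock: 45.15
eef_pos: [0.7048, 0.0704, 0.0879]
ee_rot: [2.285, 2.154, 0.01]
wrist_force: [-5.0, -0.3, 4.5]
gripper_width: 0.0189
clock: 46.15
eef_pos: [0.6299, 0.0747, 0.0878]
ee_rot: [2.284, 2.152, 0.013]
wrist_force: [7.6, -0.5, 0.2]
gripper_width: 0.0193
```

```bash
python3 -m handwheel '{"linear":[[0,-2,0],[0,-3,0],[0,-4,0],[0,-4,0],[0,-4,0]],"roll":[0,0,0,0,0]}'
```

```text
clock: 46.65
eef_pos: [0.6299, 0.0746, 0.0879]
ee_rot: [2.279, 2.147, 0.023]
wrist_force: [12.7, -0.4, -4.5]
gripper_width: 0.0189
```

The bar is hard on the front stop, with 75 mm of travel. I'll release, rise (negative z) and look once more.

```bash
python3 -m handwheel '{"linear":[[0,0,0],[0,0,0],[0,0,0],[0,0,0]],"roll":[0,0,0,0]}' 50; python3 -m handwheel '{"linear":[[0,0,-15],[0,0,-50],[0,0,-90],[0,0,-120],[0,0,-130],[0,0,-130],[-60,-180,-130],[-60,-180,-130],[-60,-180,-130],[-60,-180,-130],[-60,-180,-130],[-60,-180,-130]],"roll":[0,0,0,0,0,0,0,0,0,0,0,0]}'
python3 - <<'E'
from h import *
im=bot.get_image('top')
ci=bot.camera_info('top')
for t in('bar_knob','coil_1','failed_1','scrap_pan','sealant','marker','coil_tray'):
  for d in bot.spot_point(t,'top'): print(t,np.round(d['at']),round(d['confidence'],2),pix([d['at']],{'bar_knob':.092}.get(t,.004),ci)[0].round(3))
save('','t3',cv2.resize(im[110:320,130:500],None,fx=2.15,fy=2.15,interpolation=cv2.INTER_CUBIC))
E
```

```text
clock: 47.05
eef_pos: [0.6291, 0.0749, 0.0875]
ee_rot: [2.28, 2.148, 0.021]
wrist_force: [-0.3, -0.3, 0.2]
gripper_width: 0.0475
clock: 48.25
eef_pos: [0.443, 0.0253, 0.2129]
ee_rot: [2.282, 2.149, 0.02]
wrist_force: [0.8, -0.6, -0.7]
gripper_width: 0.0497
bar_knob [280. 162.] 0.93 [0.633 0.08  0.092]
coil_1 [227. 231.] 0.8 [0.473 0.21  0.004]
coil_1 [200. 263.] 0.75 [0.394 0.272 0.004]
coil_1 [175. 236.] 0.56 [0.456 0.338 0.004]
failed_1 [432. 258.] 0.69 [ 0.422 -0.306  0.004]
failed_1 [394. 253.] 0.5 [ 0.432 -0.209  0.004]
failed_1 [278. 166.] 0.25 [0.644 0.09  0.004]
scrap_pan [411. 256.] 0.97 [ 0.427 -0.252  0.004]
sealant [200. 259.] 0.62 [0.402 0.273 0.004]
coil_tray [202. 250.] 0.73 [0.423 0.27  0.004]
coil_tray [410. 257.] 0.42 [ 0.422 -0.249  0.004]
```

View pics/t3.png

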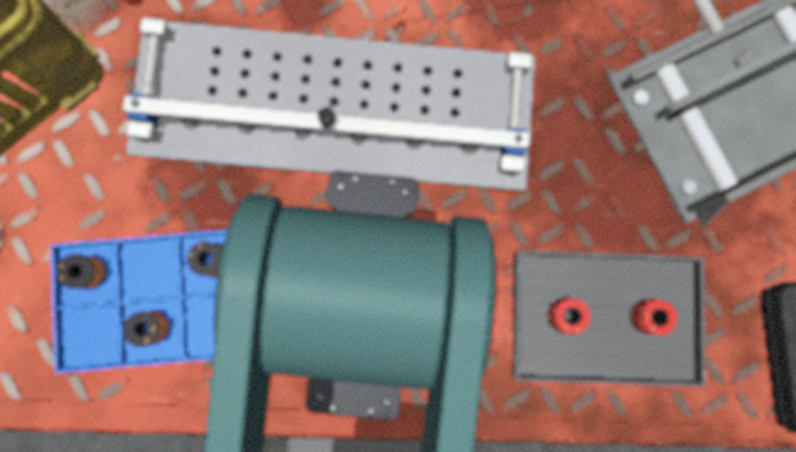

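Final view: the bar is home over the bare posts (knob at (327,117)). The good coils stand in three compartments at (78,270), (207,258) and (148,327), and both red coils are in the pan at (570,316) and (655,317). Handing in.

```bash
python3 -c "
from bench import bot
print(bot.hand_in())"
```

```text
the job is handed in; nothing more can be done
None
```

The job is finished and handed in at about 49 s, but one early mistake may have failed the run on the wrist-force limit.

**What I did:**
- **Bar and good coils:** I slid the bar to its rear stop and stood the three good coils each in its own tray compartment.
- **Failed coils:** I set both red-banded coils in the scrap pan. The pan was knocked about 3 cm aside partway through; I noticed, measured it again and placed the second coil at its new position.
- **Bar home:** I pushed the bar back 75 mm to its front stop.

**Last checks:**
- **Final picture:** All posts were bare, the bar was home, the three good coils were upright in separate compartments, and both red coils were standing in the pan. The robot was touching nothing.
- **Bottle and marker:** The arm hid them in that last picture. They looked unmoved in the overhead picture taken before the second red coil went down, and parts of both showed in later wrist views.

**The mistake:** After releasing the knob at the rear stop I typed a move with the wrong sign and drove the fingertips down onto the rack base. The wrist force read 120.02 N vertically (121 N overall), right at the 120 N limit. I backed off at once and saw no damage or displaced parts, but I can't tell whether it counted as passing the limit.

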